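# Hold the pine block in the corner of the drilling jig

## Task

Pull the pine block straight up out of its spring clips and stand it, still on its long narrow edge, on the aluminium drilling jig, long side along the long blue fence and one end at the short blue fence. Push it home into the corner so that it sits down on the plate, flush with both fences, and finish still gripping it and pressing it firmly against both fences at once, ready for drilling. Leave the paint sample tin where it stands.

Things in the scene. Friction and masses are not known exactly. Their poses are not given: they have to be found in the camera images.
- block_center (a point): Centre of the loose pine block (120 mm long, 38 mm thick, 62 mm tall as it stands on edge; 0.10 to 0.19 kg). Axes: x across the 38 mm thickness, y along the 120 mm length, z up as it stands in the clips. The block is the same turned half round.
- pine_block: The same pine block; this origin lies in the middle of one 120 x 62 mm face, its own x axis points down, y along the length, z across the thickness. Use block_center.
- clip_rail: Fixed dark steel storage rail, base 64 x 176 x 8 mm; origin under its centre on the bench, y along it, z up. The block stands on the base along y, centred, underside 8 mm and top 70 mm above the bench. Four low lips (18 mm above the bench) flank its long sides 33 to 57 mm from the middle; the middle is free for fingers. Sprung arms at both ends reach to 57 mm from the middle, tops 83 mm above the bench.
- catch_left (a joint): Hinge angle (rad) of the sprung arm at the rail's +y end: 0 shut, up to 0.5 swung outward; the spring closes it. Its red roller overhangs the block's top edge by 3 mm. Both arms yield when the block is pulled straight up with about 8 to 12 N, and are clear of it once it has risen 70 mm.
- catch_right (a joint): The same for the arm at the -y end.
- jig: Fixed aluminium drilling jig: plate 12 mm thick, 120 mm along its x (from -68 to +52 mm) and 190 mm along its y; origin on the bench under the plate, z up. Its two blue fences form a corner at +x, -y and stand 18 mm above the plate (top 30 mm above the bench): keep fingers above them. Plate and fences are polished (friction on wood about 0.25), yet friction at one fence still takes part of the push at the other.
- seat (a point): Where the block's centre is when it is home in the corner: 43 mm above the bench, above the jig's origin. Axes are the jig's: push along +x against the long fence and along -y against the short fence; the block's 120 mm length lies along y.
- long_fence: Long blue fence, 18 x 120 x 18 mm, fixed on the jig; its working face looks to the jig's -x, 19 mm on the +x side of the seat; it reaches from y = -47 to +73 mm in the jig's frame. Origin under its centre; axes as the jig's.
- short_fence: Short blue fence, 40 x 18 x 18 mm, fixed on the jig; its working face looks to the jig's +y, 60 mm on the -y side of the seat; it reaches from x = -30 to +10 mm in the jig's frame. Origin under its centre; axes as the jig's.
- tin_center (a point): Centre of the paint sample tin, purple and white, 66 mm across, 85 mm tall, loose, standing on the bench between clip rail and jig. Leave it where it stands.

How it is judged:
On the way:
1. the block, in the gripper, has been pulled up out of the spring clips (z of block_center in the frame of clip_rail above 0.105 m and contact force between the fingers and pine_block above 1 N), for 0.2 s.
At the end, for the whole second after the job is handed in: Block on edge on the jig plate: centre within 5 mm of the seat, length within 0.04 rad of the long fence, upright within 0.05 rad, still, touched by the fingers, pressing on each fence with over 2 N through the last second; tin within 20 mm of its start (distance between block_center and seat below 0.005 m and angle between the y axis of block_center and the y axis of seat, either way round below 0.04 rad and angle between the z axis of block_center and the z axis of seat, either way round below 0.05 rad and contact force between pine_block and long_fence above 2 N and contact force between pine_block and short_fence above 2 N and contact force between the fingers and pine_block above 1 N and linear speed of pine_block below 0.01 m/s and distance of tin_center from where it was at the start of the episode below 0.02 m); the arm keeps its last pose, push and grip.
It fails at once if the paint sample tin is pushed 20 mm away or tipped over (distance of tin_center from where it was at the start of the episode above 0.02 m).
It also fails if it takes over 54 s, if anything falls off the work surface, if the arm or the gripper's body presses on something with over 40 N, if the wrist force passes 120 N, or if a joint passes its speed limit or range.

## Robot

A 7-joint arm with a two-finger parallel gripper is mounted at the origin on a cart in front of the work surface, level with it; the furniture and walls round the work are solid. World frame = base frame: x ahead of the robot, y to its left, z up, the work surface at z = 0. Lengths are in m, angles in rad, forces in N, time in s.
With the tool pointing down it reaches from about 0.4 to 0.85 m from the base axis. Payload 10.4 kg.
Tool frame: the origin (TCP) lies midway between the tips of the shut fingers; the grasp point (between the pads) lies manip.pinch_z behind it (manip.pinch_z is the distance from the TCP to the grasp point, in m); z points along the fingers, y is the direction in which the jaws open and shut (so a half turn about z gives the same grasp; the last joint's range is limited). The gripper opens to 85 mm and grips with 20 to 120 N. Pads are 22 mm wide; open, the fingers measure 114 mm over their backs; the gripper's body (76 mm by 85 mm) begins 54 mm behind the grasp point. The pads swing forward as they close: fully open they stand 13 mm farther back than shut.
Start: joints at [-1.169, 0.332, -0.065, 1.46, 0.022, 1.35, -0.088], TCP at [0.258, 0.569, 0.231] pointing down, gripper open.
Joint ranges: [-2.6, 2.6], [-0.5, 2.12], [-1.47, 1.34], [0.16, 2.42], [-1.27, 4.41], [0.06, 2.06], [-2.6, 2.6]. Speed limits (rad/s): [2.22, 2.22, 2.79, 2.79, 3.14, 3.14, 3.14].

## Interface

Orientations are given as a unit quaternion [x, y, z, w].
In Python, from workcell import manip gives the robot as it stands.
- The arm moves only by the shell command python3 -m handwheel 'ROWS' [FORCE]. ROWS is JSON, a list that holds one entry, the list of rows, each a list of 7 numbers: the shift along the tool's x, y, z in m, then the turn, a rotation vector about the tool's x, y, z in rad, then the finger opening in m, from 0 to 0.0854. In form: [[[tx, ty, tz, ax, ay, az, claw], ...]]. A call has 1 to 8 rows; each row is the pose to reach, as a shift and turn from the pose commanded when the call began, along the tool's axes at that moment; what a row does not reach only later rows make up. A row lasts 1/8 s, in which the tool goes at most 62.5 mm and 10.7 degrees, less where a joint would pass 70% of its speed; a pose out of reach is approached as far as the arm can. A call with a gripper value outside its range is refused whole. The fingers move at their own pace and stop on an object; FORCE is the grip in N (left out, the last holds). Time passes only in rows, so rows that repeat a pose let the fingers close. It gives the time, the measured TCP pose, the force and the opening at its end, in the units of the state.
- manip.get_obs(): the state, without advancing time (a new reading comes with each control period).
- manip.camera(name): name is "scene" or "top"; returns the picture (480x640x3 uint8, blue, green, red); there is no depth.
- manip.calibration(name): a dict with "fx", "fy", "cx", "cy" (pixels), "view" (4x4, takes a point from world to camera coordinates). Camera axes: x right, y up, looking along -z (the intrinsics and any distortion apply to the point x, -y, -z); pixel columns grow to the right and rows downward; lengths in m; the calibration is good to about 2 mm. A picture is of the moment at which its call begins. calibration takes no time and is no camera call.
- manip.hand_in(): hands the job in, once; it reports no verdict.
The state is a dict: "clock": time; "joint_pos": joint angles; "joint_velocities": joint speeds; "tau": joint torques, N m; "position": TCP position; "ee_rot": TCP orientation; "ft_force": force on the tool from outside, world axes, zero at the start; "torque": the same for the moment, N m; "grip_width": opening from 0.0 (shut) to 1.0 (fully open).
Only numpy, scipy, OpenCV 4.12 (cv2) and the standard library are available. Lean on these libraries where they do the work, as an engineer would, in place of code of your own. Each camera call takes 0.05 s, during which the arm holds its last target.

## Working session

There is one attempt and no reset: what is moved stays moved. The work goes in short steps, Python scripts to look and compute and a shell command to move; the robot and the scene stay as the last step left them, time stands still between calls to the robot, and variables do not carry over. Pictures are saved under pics/ and viewed, and the job is handed in when it is done.

```bash
ls; mkdir -p pics
python3 - <<'E'
from workcell import manip
import cv2,numpy as np
print(manip.get_obs(), manip.pinch_z)
for n in("scene","top"):
    cv2.imwrite(f"pics/{n}0.png",manip.camera(n)); c=manip.calibration(n); print(n,{k:(np.round(v,4).tolist()) for k,v in c.items()})
E
```

```text
pics
{'clock': 0.0, 'joint_pos': array([-1.1685823 ,  0.33286584, -0.06470495,  1.4609302 ,  0.02159079,
        1.34990437, -0.08847969]), 'joint_velocities': array([ 4.10228516e-04,  1.08774808e-03,  4.75895983e-05,  4.59241348e-04,
       -1.41245452e-03, -1.74186403e-03, -6.50920987e-04]), 'tau': array([ 9.75155785e-05, -6.25454879e+01,  4.90591954e-02, -3.91599083e+01,
        1.61177188e-02,  1.00678933e-02, -1.38784591e-05]), 'position': array([0.25744033, 0.56910786, 0.23052502]), 'ee_rot': array([ 2.10792003e-01,  9.77530681e-01, -6.95724324e-04, -1.21888145e-04]), 'ft_force': array([-0.17805608, -0.60285594, -0.40465155]), 'torque': array([-0.02183618,  0.00856362,  0.05565976]), 'grip_width': 0.9989823678120726} 0.0187
scene {'fx': 540.3703, 'fy': 540.3703, 'cx': 318.5602, 'cy': 235.8889, 'view': [[0.7325, -0.6807, 0.0109, -0.3455], [0.4941, 0.5425, 0.6794, -0.2731], [-0.4684, -0.4922, 0.7337, -1.1191], [0.0, 0.0, 0.0, 1.0]]}
top {'fx': 568.6141, 'fy': 568.6141, 'cx': 318.8073, 'cy': 240.3078, 'view': [[0.0277, -0.9989, -0.0391, -0.0215], [0.993, 0.023, 0.1156, -0.454], [-0.1146, -0.042, 0.9925, -1.3952], [0.0, 0.0, 0.0, 1.0]]}
```

View pics/scene0.png

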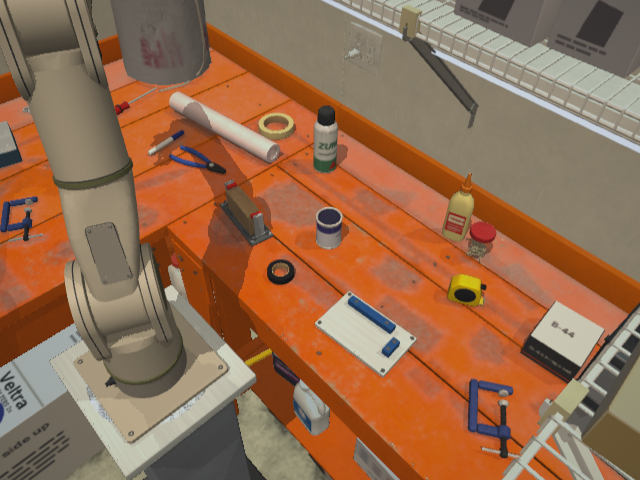

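View pics/top0.png

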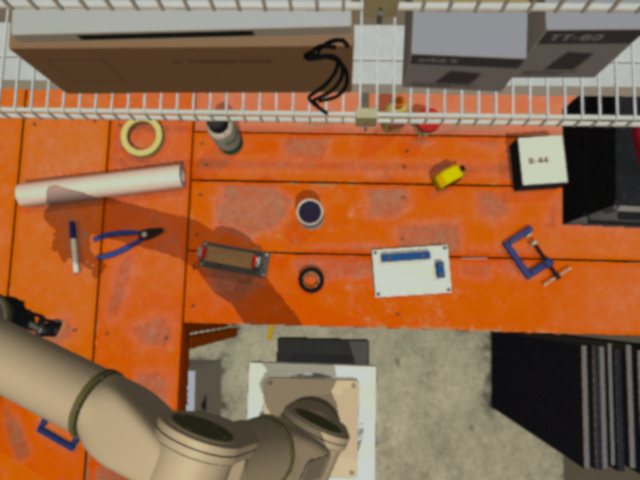

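The block/rail is at about (234,258) in the top view, the tin at (310,211) and the jig at (412,270) with its fences at upper edge and right. Next I'll measure them with masks.

```bash
cat > h.py <<'E'
from workcell import manip
import cv2,numpy as np
def ray(n,uv):
    c=manip.calibration(n);V=np.array(c['view']);R,t=V[:3,:3],V[:3,3]
    d=np.array([(uv[0]-c['cx'])/c['fx'],-(uv[1]-c['cy'])/c['fy'],-1.])
    return -R.T@t,R.T@d
def onz(n,uv,z):
    o,d=ray(n,uv);return o+d*(z-o[2])/d[2]
def proj(n,p):
    c=manip.calibration(n);q=np.array(c['view'])@np.r_[p,1];return np.array([c['cx']+c['fx']*q[0]/-q[2],c['cy']-c['fy']*q[1]/-q[2]])
def blobs(img,lo,hi,roi,mina=20):
    x0,y0,x1,y1=roi;hsv=cv2.cvtColor(img,cv2.COLOR_BGR2HSV)
    m=np.zeros(img.shape[:2],np.uint8);m[y0:y1,x0:x1]=cv2.inRange(hsv,lo,hi)[y0:y1,x0:x1]
    cs,_=cv2.findContours(m,cv2.RETR_EXTERNAL,cv2.CHAIN_APPROX_NONE)
    return [c for c in cs if cv2.contourArea(c)>=mina]
E
python3 - <<'E'
from h import *
t=cv2.imread('pics/top0.png');s=cv2.imread('pics/scene0.png')
def show(n,im,lo,hi,roi,z,mina=20):
    for c in blobs(im,lo,hi,roi,mina):
        r=cv2.minAreaRect(c);b=cv2.boxPoints(r)
        w=np.array([onz(n,p,z)[:2] for p in b]);print(n,np.round(r[0],1),np.round(r[1],1),round(cv2.contourArea(c)),'ctr',np.round(w.mean(0),4),'corners',np.round(w,4).tolist())
print('plate');show('top',t,(0,0,150),(179,60,255),(360,235,465,305),.012,200);show('scene',s,(0,0,140),(179,60,255),(300,280,430,385),.012,500)
print('fence');show('top',t,(95,100,30),(125,255,255),(360,235,465,305),.030);show('scene',s,(95,100,30),(125,255,255),(300,280,430,385),.03)
a=cv2.resize(t[230:310,180:460],None,fx=2.8,fy=2.8,interpolation=cv2.INTER_CUBIC)
b=cv2.resize(s[170:260,200:360],None,fx=4,fy=4,interpolation=cv2.INTER_CUBIC)
a=cv2.resize(t[225:290,180:280],None,fx=7,fy=7,interpolation=cv2.INTER_CUBIC)
cv2.imwrite('pics/a.png',a);cv2.imwrite('pics/b.png',b)
E
```

```text
plate
top [411.  270.6] [48.3 76.2] 3519 ctr [ 0.3857 -0.2411] corners [[0.4364, -0.1416], [0.455, -0.3306], [0.3352, -0.3396], [0.3163, -0.1525]]
scene [364.4 331.9] [91.8 50.5] 4046 ctr [ 0.3833 -0.238 ] corners [[0.3094, -0.1546], [0.4358, -0.1175], [0.4531, -0.3287], [0.3348, -0.3511]]
fence
top [439.5 269. ] [14.  5.] 42 ctr [ 0.3899 -0.3088] corners [[0.4069, -0.3026], [0.4072, -0.3148], [0.3728, -0.3149], [0.3725, -0.3027]]
top [405. 256.] [ 5.8 46.4] 216 ctr [ 0.4198 -0.2242] corners [[0.4214, -0.1668], [0.4323, -0.2804], [0.4181, -0.2815], [0.4072, -0.168]]
scene [390.5 347. ] [ 9.2 19.1] 152 ctr [ 0.3861 -0.3117] corners [[0.3644, -0.3034], [0.4094, -0.3006], [0.4076, -0.3203], [0.3631, -0.3227]]
scene [371. 314.] [53.7  9.5] 452 ctr [ 0.4161 -0.2262] corners [[0.3986, -0.1691], [0.4229, -0.1623], [0.4331, -0.2842], [0.4098, -0.2892]]
```

View pics/a.png

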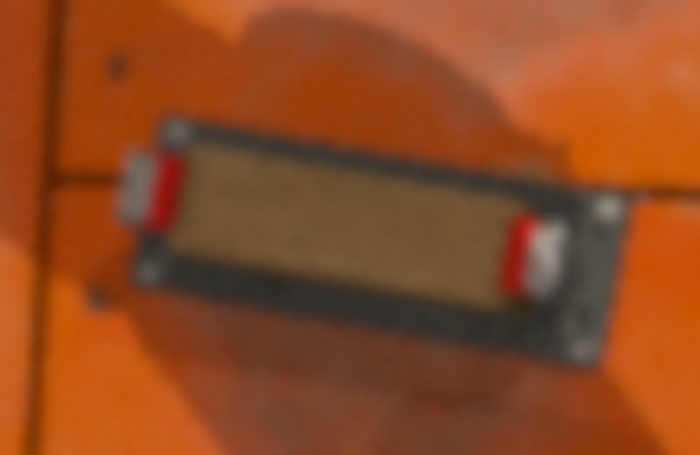

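View pics/b.png

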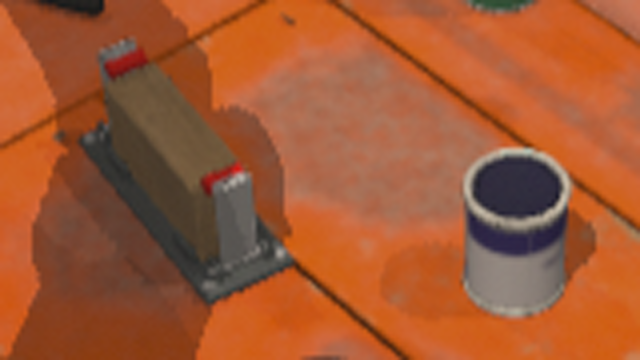

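Run:
```python
from h import *
t=cv2.imread('pics/top0.png');s=cv2.imread('pics/scene0.png')
print('cams',ray('top',(0,0))[0],ray('scene',(0,0))[0])
q=np.array([(170,120),(625,195),(600,365),(140,285)])/7.+np.array([180,225])-.43
w=np.array([onz('top',p,.008)[:2] for p in q]);print('rail',np.round(w,4).tolist(),w.mean(0), np.linalg.norm(w-np.roll(w,1,0),axis=1))
hsv=cv2.cvtColor(t,cv2.COLOR_BGR2HSV);print(hsv[258,215:262:6].tolist(),hsv[250,230],hsv[270,235])
for n,im,roi in(('top',t,(190,235,275,280)),('scene',s,(210,170,275,245))):
  for lo,hi,z,nm in(((12,60,50),(25,170,160),.07,'block'),((170,120,80),(179,255,255),.078,'red')):
    for c in blobs(im,lo,hi,roi,8):
        r=cv2.minAreaRect(c);b=cv2.boxPoints(r);w=np.array([onz(n,p,z)[:2] for p in b])
        print(n,nm,np.round(r[0],1),np.round(r[1],1),'ctr',np.round(w.mean(0),4),np.round(w,4).tolist())
# tin: dark top interior
for c in blobs(t,(110,60,20),(150,255,120),(285,185,335,240),50):
    print('tin',cv2.minEnclosingCircle(c),onz('top',cv2.minEnclosingCircle(c)[0],.08))
```

```text
cams [ 0.29156242 -0.06960223  1.43642252] [-0.13613389 -0.63791157  1.0103954 ]
rail [[0.446, 0.2841], [0.4226, 0.1166], [0.3609, 0.1233], [0.3856, 0.292]] [0.40380508 0.20398405] [0.06094618 0.16911381 0.06204156 0.17045295]
[[16, 141, 114], [16, 135, 113], [15, 139, 114], [16, 137, 115], [16, 140, 111], [16, 141, 114], [13, 154, 114], [6, 64, 167]] [ 16 133 102] [20 31 50]
top block [230.3 256.9] [53.6 21.6] ctr [0.4038 0.2021] [[0.3837, 0.2693], [0.4361, 0.2657], [0.4237, 0.1347], [0.3716, 0.1388]]
scene block [243.4 208.7] [51.  22.9] ctr [0.3897 0.1889] [[0.3698, 0.2647], [0.4366, 0.2787], [0.407, 0.1104], [0.3455, 0.1016]]
tin ((309.36956787109375, 211.36956787109375), 9.022490501403809) [0.51806572 0.01258411 0.08      ]
```

Run:
```python
from h import *
t=cv2.imread('pics/top0.png');s=cv2.imread('pics/scene0.png')
for n,im,roi in(('top',t,(190,235,275,280)),('scene',s,(210,170,275,245))):
    hsv=cv2.cvtColor(im,cv2.COLOR_BGR2HSV);P=[]
    x0,y0,x1,y1=roi;sub=im[y0:y1,x0:x1].astype(int)
    m=((sub[...,2]>110)&(sub[...,1]<50)&(sub[...,0]<60)&(sub[...,0]>sub[...,1]-10)).astype(np.uint8)
    k,_,st,ce=cv2.connectedComponentsWithStats(m)
    for i in range(1,k):
        if st[i,4]>5: p=ce[i]+[x0,y0];P.append(p);print(n,'red',np.round(p,1),st[i,4],onz(n,p,.077).round(4))
f=lambda p:onz('top',np.array(p)/7.+[180,225]-np.array(.43),.07)[:2]
for a,b in(((190,145),(520,200)),((170,250),(500,305))):
    A,B=f(a),f(b);print(A.round(4),B.round(4),((A+B)/2).round(4),np.arctan2(A[0]-B[0],A[1]-B[1]))
print(proj('top',[.4038,.204,.07]),proj('scene',[.4038,.204,.07]))
o=manip.get_obs();print(o['position'])
```

```text
top red [203. 252.] 25 [0.4135 0.2678 0.077 ]
top red [253.5 261.9] 11 [0.3925 0.1438 0.077 ]
scene red [231.1 185.3] 31 [0.4142 0.2695 0.077 ]
scene red [254.5 213.6] 11 [0.3943 0.148  0.077 ]
[0.4308 0.2613] [0.4143 0.145 ] [0.4225 0.2031] 0.14046864783207413
[0.394  0.2664] [0.3777 0.1504] [0.3858 0.2084] 0.1389240215384097
[229.51307042 256.87030504] [243.76129621 202.17964024]
[0.257442   0.56916119 0.2306135 ]
```

```bash
cat >> h.py <<'E'
from scipy.spatial.transform import Rotation as Ro
B=np.array([.4037,.2055]);BY=-.14;S=np.array([.3933,-.2398]);SY=.097
def togo(p,yaw,base=None):
    """shift+turn (tool axes) to TCP p, jaw(y) axis along world angle yaw, pointing down"""
    o=manip.get_obs();R=Ro.from_quat(o['ee_rot'])
    c,s=np.cos(yaw),np.sin(yaw);T=Ro.from_matrix(np.array([[-s,c,0],[c,s,0],[0,0,-1.]]))
    print('now',o['clock'],o['position'].round(4),'F',o['ft_force'].round(1),'M',o['torque'].round(2),'g',round(o['grip_width']*85.4,1))
    e=R.as_matrix();print('jaw yaw',round(np.arctan2(e[1,1],e[0,1]),4),'tilt',e[:,2].round(4))
    print('togo',R.inv().apply(np.array(p)-o['position']).round(4),(R.inv()*T).as_rotvec().round(4))
    return o
E
python3 -c "
from h import *
togo([*B,.15],BY)"
```

```text
now 0.1 [0.2574 0.5692 0.2306] F [ 0.3 -0.2  0.8] M [ 0.01 -0.03  0.  ] g 85.7
jaw yaw 1.146 tilt [-5.0e-04 -1.2e-03 -1.0e+00]
togo [-0.2831 -0.271   0.081 ] [-1.100e-03  8.000e-04  1.286e+00]
```

```bash
python3 -m handwheel '[[[-0.035,-0.034,0,0,0,0.16,0.085],[-0.07,-0.068,0,0,0,0.32,0.085],[-0.106,-0.102,0.01,0,0,0.48,0.085],[-0.141,-0.135,0.02,0,0,0.64,0.085],[-0.177,-0.17,0.03,0,0,0.8,0.085],[-0.212,-0.203,0.04,0,0,0.96,0.085],[-0.248,-0.237,0.06,0,0,1.12,0.085],[-0.283,-0.271,0.081,0,0,1.286,0.085]]]'; python3 -c "
from h import *
togo([*B,.15],BY)"
```

```text
clock: 1.1
position: [0.4041, 0.2044, 0.1498]
ee_rot: [0.757, 0.654, 0.0, -0.0]
ft_force: [0.6, 0.4, -0.8]
grip_width: 0.996
now 1.1 [0.4041 0.2044 0.1498] F [ 0.6  0.4 -0.8] M [ 0.03 -0.05 -0.06] g 85.0
jaw yaw -0.1454 tilt [ 3.e-04  4.e-04 -1.e+00]
togo [ 0.0011 -0.0006 -0.0002] [ 0.0003 -0.0005 -0.0054]
```

```bash
python3 -m handwheel '[[[0.001,-0.001,0.03,0,0,-0.005,0.085],[0.001,-0.001,0.06,0,0,-0.005,0.085],[0.001,-0.001,0.09,0,0,-0.005,0.085],[0.001,-0.001,0.12,0,0,-0.005,0.085],[0.001,-0.001,0.12,0,0,-0.005,0.085]]]'
python3 - <<'E'
from h import *
togo([*B,.03],BY)
for n,(x0,y0,x1,y1) in(('scene',(160,130,320,260)),):
    cv2.imwrite(f'pics/{n}1.png',cv2.resize(manip.camera(n)[y0:y1,x0:x1],None,fx=4,fy=4))
E
```

```text
clock: 1.72
position: [0.4014, 0.206, 0.0287]
ee_rot: [0.753, 0.658, -0.002, -0.0]
ft_force: [0.5, -0.8, -0.4]
grip_width: 0.994
now 1.725 [0.4014 0.206  0.0287] F [ 0.5 -0.8 -0.4] M [-0.03  0.02  0.  ] g 84.9
jaw yaw -0.1351 tilt [-0.0035 -0.0028 -1.    ]
togo [-0.0002  0.0024 -0.0014] [-0.0031  0.0032  0.0049]
```

View pics/scene1.png

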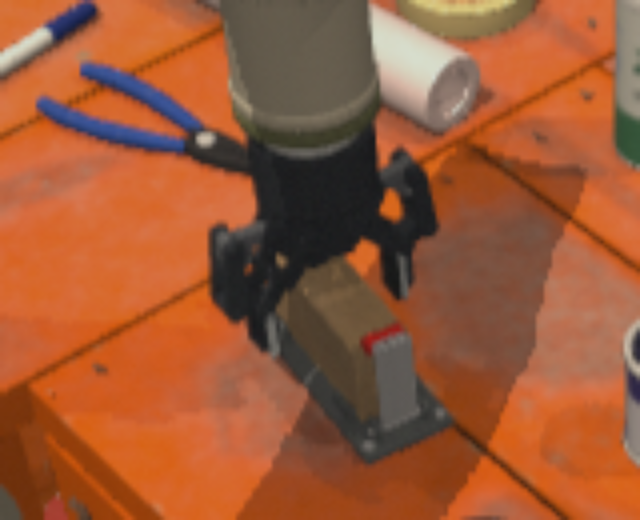

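The fingers straddle the block (crop ~(340,290)), with the arm clear of the catches. Closing.

```bash
python3 -m handwheel '[[[0,0.001,0,0,0,0,0.03],[0,0.001,0,0,0,0,0.03],[0,0.001,0,0,0,0,0.03],[0,0.001,0,0,0,0,0.03],[0,0.001,0,0,0,0,0.03],[0,0.001,0,0,0,0,0.03]]]' 60; python3 -c "
from h import *
togo([*B,.03],BY)"
```

```text
clock: 2.52
position: [0.4045, 0.2074, 0.0313]
ee_rot: [0.753, 0.658, 0.001, -0.0]
ft_force: [-1.0, -0.8, 6.0]
grip_width: 0.436
now 2.525 [0.4045 0.2074 0.0313] F [-1.  -0.8  6. ] M [-0.11  0.32  0.  ] g 37.3
jaw yaw -0.1351 tilt [ 0.0013  0.0013 -1.    ]
togo [-0.002  -0.0005  0.0013] [ 0.0011 -0.0014  0.0049]
```

```bash
python3 -m handwheel '[[[0,0,-0.01,0,0,0,0.03],[0,0,-0.025,0,0,0,0.03],[0,0,-0.04,0,0,0,0.03],[0,0,-0.06,0,0,0,0.03],[0,0,-0.08,0,0,0,0.03],[0,0,-0.10,0,0,0,0.03],[0,0,-0.12,0,0,0,0.03],[0,0,-0.12,0,0,0,0.03]]]' 80
python3 - <<'E'
from h import *
togo([*S,.15],SY)
for n,(x0,y0,x1,y1) in(('scene',(160,110,320,240)),):
    cv2.imwrite(f'pics/{n}2.png',cv2.resize(manip.camera(n)[y0:y1,x0:x1],None,fx=4,fy=4))
E
```

```text
clock: 3.52
position: [0.4048, 0.2075, 0.1524]
ee_rot: [0.753, 0.658, 0.002, 0.0]
ft_force: [0.6, -0.4, -2.6]
grip_width: 0.434
now 3.525 [0.4048 0.2075 0.1524] F [ 0.6 -0.4 -2.6] M [0.01 0.05 0.06] g 37.0
jaw yaw -0.1351 tilt [ 0.003   0.0025 -1.    ]
togo [-0.4448  0.0488  0.0012] [ 0.003  -0.0026 -0.2321]
```

View pics/scene2.png

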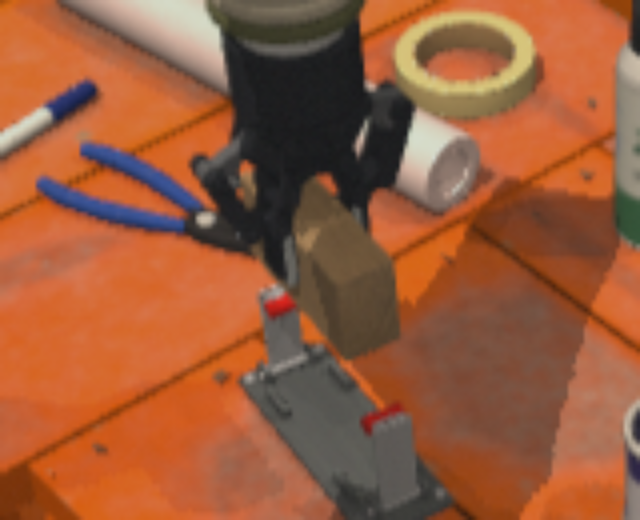

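The block is out and level in the jaws, and the catches have shut below it. Moving over to the jig, offset from both fences.

```bash
python3 -c "
from h import *
togo([.380,-.2271,.14],SY)"
```

```text
now 3.575 [0.4042 0.2071 0.1511] F [-1.2  1.2 -1.5] M [ 0.01 -0.   -0.06] g 37.4
jaw yaw -0.1351 tilt [ 0.0015  0.0013 -1.    ]
togo [-0.4335  0.0344  0.0105] [ 0.0014 -0.0014 -0.2321]
```

```bash
python3 -m handwheel '[[[-0.03,0.002,0,0,0,-0.01,0.03],[-0.08,0.006,0,0,0,-0.03,0.03],[-0.135,0.011,0,0,0,-0.07,0.03],[-0.19,0.015,0,0,0,-0.1,0.03],[-0.245,0.02,0,0,0,-0.13,0.03],[-0.3,0.024,0,0,0,-0.16,0.03],[-0.355,0.028,0,0,0,-0.19,0.03],[-0.4,0.032,0,0,0,-0.21,0.03]]]' && python3 -c "
from h import *
togo([.380,-.2271,.14],SY)"
```

```text
clock: 4.58
position: [0.3807, -0.1957, 0.1498]
ee_rot: [0.68, 0.733, 0.0, -0.0]
ft_force: [0.9, 0.1, -1.8]
grip_width: 0.439
now 4.575 [ 0.3807 -0.1957  0.1498] F [ 0.9  0.1 -1.8] M [ 0.08 -0.05 -0.05] g 37.5
jaw yaw 0.0747 tilt [-2.e-04  4.e-04 -1.e+00]
togo [-0.0313 -0.0031  0.0098] [-0.0002 -0.0004 -0.0223]
```

```bash
python3 -m handwheel '[[[-0.033,0.002,0.0,0,0,-0.022,0.03],[-0.033,0.002,0.01,0,0,-0.022,0.03],[-0.033,0.002,0.01,0,0,-0.022,0.03]]]'
python3 - <<'E'
from h import *
o=togo([.380,-.2271,.06],SY)
im=manip.camera('scene');cv2.imwrite('pics/scene3.png',cv2.resize(im[200:400,260:460],None,fx=3,fy=3))
im=manip.camera('top');cv2.imwrite('pics/top3.png',cv2.resize(im[220:310,350:470],None,fx=5,fy=5))
E
```

```text
clock: 4.95
position: [0.3853, -0.2255, 0.139]
ee_rot: [0.672, 0.741, -0.001, -0.001]
ft_force: [-0.2, 0.1, -0.2]
grip_width: 0.434
now 4.95 [ 0.3853 -0.2255  0.139 ] F [-0.2  0.1 -0.2] M [ 0.03 -0.02  0.03] g 37.1
jaw yaw 0.0971 tilt [-2.8e-03  5.0e-04 -1.0e+00]
togo [-0.0011 -0.0052  0.079 ] [-0.0027 -0.0007  0.0001]
```

View pics/scene3.png

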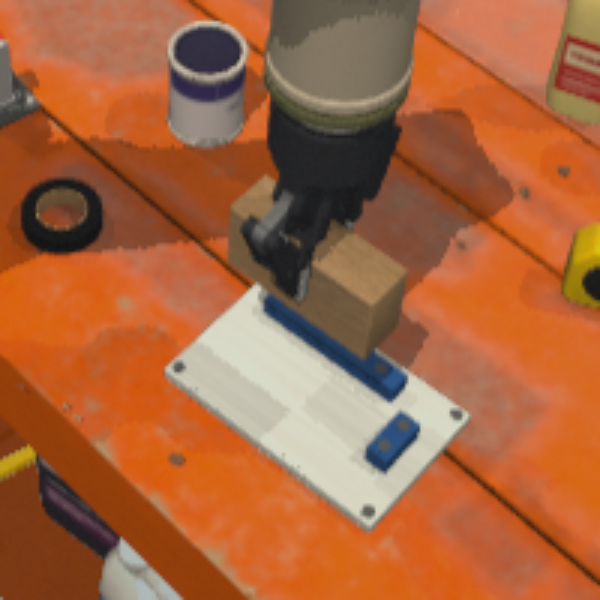

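View pics/top3.png

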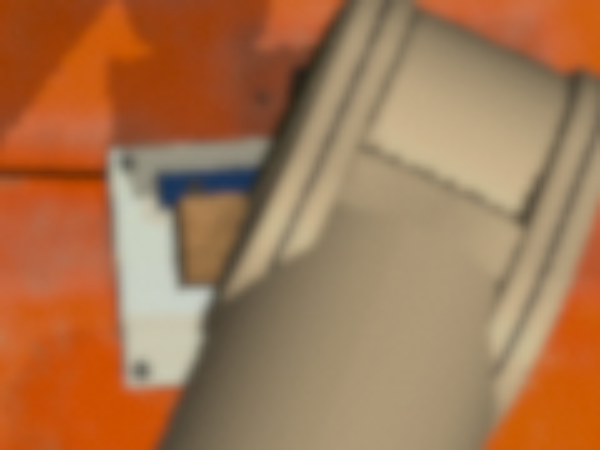

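The block hangs above the jig, aligned, clear of both fences. Tool x is jig +y and tool y is jig +x. Lowering in steps.

```bash
python3 -m handwheel '[[[0.0,-0.007,0.03,0,0,0,0.03],[0.0,-0.007,0.06,0,0,0,0.03],[0.0,-0.007,0.085,0,0,0,0.03],[0.0,-0.007,0.085,0,0,0,0.03],[0.0,-0.007,0.085,0,0,0,0.03]]]'
python3 - <<'E'
from h import *
o=togo([.380,-.2271,.0353],SY)
im=manip.camera('scene');cv2.imwrite('pics/scene4.png',cv2.resize(im[220:400,280:440],None,fx=3.3,fy=3.3))
E
```

```text
clock: 5.68
position: [0.3798, -0.227, 0.0562]
ee_rot: [0.672, 0.741, 0.0, 0.0]
ft_force: [-0.2, 0.9, -1.9]
grip_width: 0.435
now 5.675 [ 0.3798 -0.227   0.0562] F [-0.2  0.9 -1.9] M [ 0.02 -0.01 -0.05] g 37.2
jaw yaw 0.0975 tilt [ 9.e-04  1.e-04 -1.e+00]
togo [-0.0001  0.0002  0.0209] [0.0009 0.     0.0005]
```

View pics/scene4.png

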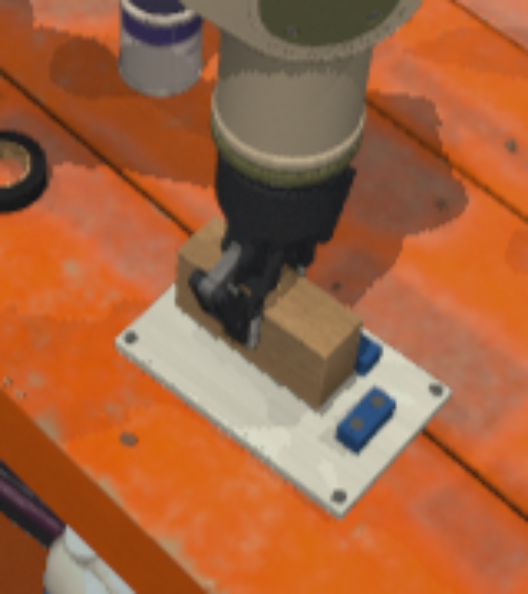

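The block hangs just above the plate, inside both fences with gaps to each. Continuing down to contact.

```bash
python3 -m handwheel '[[[0,0,0.008,0,0,0,0.03],[0,0,0.014,0,0,0,0.03],[0,0,0.018,0,0,0,0.03],[0,0,0.020,0,0,0,0.03],[0,0,0.022,0,0,0,0.03],[0,0,0.022,0,0,0,0.03]]]' && python3 -c "
from h import *
togo([.380,-.2271,.0353],SY)"
```

```text
clock: 6.48
position: [0.3802, -0.2275, 0.0352]
ee_rot: [0.672, 0.74, 0.001, -0.0]
ft_force: [-12.3, 7.4, 43.7]
grip_width: 0.434
now 6.475 [ 0.3802 -0.2275  0.0352] F [-12.3   7.4  43.7] M [ 1.5   3.09 -0.  ] g 37.0
jaw yaw 0.0967 tilt [ 9.0e-04  1.9e-03 -1.0e+00]
togo [ 0.0004 -0.0001 -0.0001] [ 0.0011 -0.0018 -0.0003]
```

```bash
python3 -m handwheel '[[[0,0,-0.001,0,0,0,0.03],[0,0,-0.0012,0,0,0,0.03],[0,0,-0.0012,0,0,0,0.03]]]' && python3 -c "
from h import *
togo([.380,-.2271,.0353],SY)"
```

```text
clock: 6.85
position: [0.3801, -0.2275, 0.0353]
ee_rot: [0.672, 0.74, 0.001, 0.001]
ft_force: [-1.4, 1.6, 13.0]
grip_width: 0.437
now 6.85 [ 0.3801 -0.2275  0.0353] F [-1.4  1.6 13. ] M [ 0.36  0.63 -0.06] g 37.4
jaw yaw 0.0968 tilt [ 1.5e-03  1.0e-04 -1.0e+00]
togo [ 0.0005 -0.0001  0.    ] [ 0.0015  0.0001 -0.0002]
```

```bash
python3 -m handwheel '[[[0,0.003,-0.0003,0,0,0,0.03],[0,0.006,-0.0003,0,0,0,0.03],[0,0.008,-0.0003,0,0,0,0.03],[0,0.009,-0.0003,0,0,0,0.03],[0,0.009,-0.0003,0,0,0,0.03]]]' && python3 -c "
from h import *
togo([*S,.0353],SY)"
```

```text
clock: 7.48
position: [0.3886, -0.2269, 0.0353]
ee_rot: [0.672, 0.74, 0.0, 0.0]
ft_force: [-2.9, -0.4, 8.2]
grip_width: 0.437
now 7.475 [ 0.3886 -0.2269  0.0353] F [-2.9 -0.4  8.2] M [ 0.06  0.71 -0.03] g 37.3
jaw yaw 0.0966 tilt [ 6.e-04 -2.e-04 -1.e+00]
togo [-0.0133  0.0035  0.0001] [ 0.0006  0.0003 -0.0004]
```

Now the short fence side (tool −x), keeping a small gap at the long fence.

```bash
python3 -m handwheel '[[[-0.003,0,0,0,0,0,0.03],[-0.006,0,0,0,0,0,0.03],[-0.008,0,0,0,0,0,0.03],[-0.009,0,0,0,0,0,0.03],[-0.0095,0,0,0,0,0,0.03],[-0.0095,0,0,0,0,0,0.03]]]' && python3 -c "
from h import *
togo([*S,.0353],SY)"; python3 -m handwheel '[[[-0.0005,0,0,0,0,0,0.03],[-0.001,0,0,0,0,0,0.03],[-0.0015,0,0,0,0,0,0.03],[-0.002,0,0,0,0,0,0.03]]]' && python3 -c "
from h import *
togo([*S,.0353],SY)"
```

```text
clock: 8.22
position: [0.39, -0.2357, 0.0353]
ee_rot: [0.672, 0.741, 0.001, 0.0]
ft_force: [-0.2, 1.8, 6.8]
grip_width: 0.431
now 8.225 [ 0.39   -0.2357  0.0353] F [-0.2  1.8  6.8] M [ 0.58  0.22 -0.05] g 36.8
jaw yaw 0.0972 tilt [ 1.2e-03  5.0e-04 -1.0e+00]
togo [-0.0044  0.0029  0.    ] [ 0.0012 -0.0004  0.0002]
clock: 8.72
position: [0.3902, -0.2376, 0.0354]
ee_rot: [0.672, 0.741, 0.001, 0.0]
ft_force: [-0.3, 3.2, 8.2]
grip_width: 0.439
now 8.725 [ 0.3902 -0.2376  0.0354] F [-0.3  3.2  8.2] M [ 0.66  0.22 -0.01] g 37.5
jaw yaw 0.0973 tilt [ 1.3e-03  6.0e-04 -1.0e+00]
togo [-0.0025  0.0028  0.0001] [ 0.0013 -0.0004  0.0003]
```

```bash
python3 -m handwheel '[[[-0.0005,0,0,0,0,0,0.03],[-0.001,0,0,0,0,0,0.03],[-0.001,0,0,0,0,0,0.03]]]' && python3 -m handwheel '[[[-0.0005,0,0,0,0,0,0.03],[-0.001,0,0,0,0,0,0.03],[-0.001,0,0,0,0,0,0.03]]]' && python3 -c "
from h import *
togo([*S,.0353],SY)"
```

```text
clock: 9.1
position: [0.3903, -0.2386, 0.0354]
ee_rot: [0.672, 0.741, 0.001, 0.0]
ft_force: [-0.2, 2.9, 7.6]
grip_width: 0.436
clock: 9.48
position: [0.3904, -0.2396, 0.0354]
ee_rot: [0.672, 0.741, 0.001, 0.0]
ft_force: [-0.4, 3.4, 8.4]
grip_width: 0.433
now 9.475 [ 0.3904 -0.2396  0.0354] F [-0.4  3.4  8.4] M [0.61 0.18 0.  ] g 36.9
jaw yaw 0.0973 tilt [ 1.2e-03  5.0e-04 -1.0e+00]
togo [-0.0005  0.0029  0.0001] [ 0.0013 -0.0003  0.0003]
```

```bash
python3 -m handwheel '[[[-0.0005,0,0,0,0,0,0.03],[-0.001,0,0,0,0,0,0.03],[-0.001,0,0,0,0,0,0.03]]]'
python3 - <<'E'
from h import *
togo([*S,.0353],SY)
im=manip.camera('scene');cv2.imwrite('pics/scene5.png',cv2.resize(im[260:370,330:440],None,fx=5.4,fy=5.4,interpolation=cv2.INTER_CUBIC))
E
```

```text
clock: 9.85
position: [0.3905, -0.24, 0.0354]
ee_rot: [0.672, 0.741, 0.001, -0.0]
ft_force: [-1.4, 6.6, 11.4]
grip_width: 0.433
now 9.85 [ 0.3905 -0.24    0.0354] F [-1.4  6.6 11.4] M [ 1.19  0.39 -0.09] g 37.0
jaw yaw 0.0976 tilt [ 9.0e-04  1.6e-03 -1.0e+00]
togo [-0.0001  0.0028  0.0001] [ 0.001  -0.0015  0.0006]
```

View pics/scene5.png

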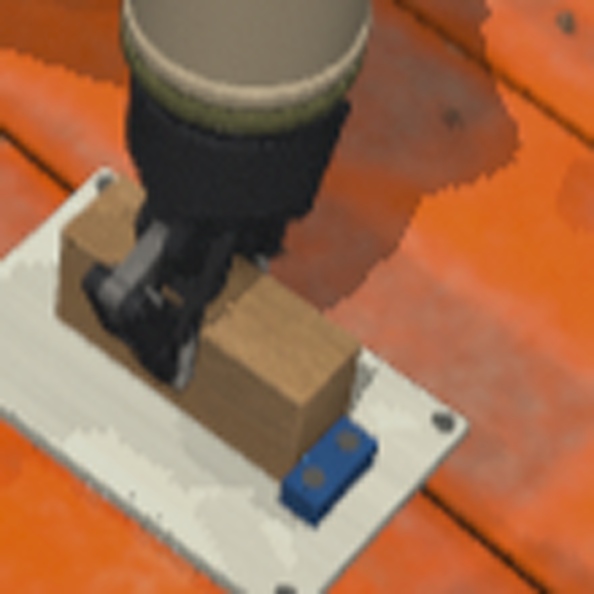

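The block's end meets the short fence (crop ~(320,440)), and the force is rising there. Now toward the long fence.

```bash
python3 -m handwheel '[[[0,0.0005,0,0,0,0,0.03],[0,0.001,0,0,0,0,0.03],[0,0.0015,0,0,0,0,0.03],[0,0.0015,0,0,0,0,0.03]]]' && python3 -m handwheel '[[[0,0.0005,0,0,0,0,0.03],[0,0.001,0,0,0,0,0.03],[0,0.001,0,0,0,0,0.03]]]' && python3 -c "
from h import *
togo([*S,.0353],SY)"
```

```text
clock: 10.4
position: [0.3907, -0.2399, 0.0353]
ee_rot: [0.672, 0.741, 0.0, -0.001]
ft_force: [-9.2, 7.5, 21.3]
grip_width: 0.434
clock: 10.78
position: [0.3914, -0.2399, 0.0353]
ee_rot: [0.672, 0.74, 0.0, -0.002]
ft_force: [-10.5, 7.3, 23.3]
grip_width: 0.438
now 10.775 [ 0.3914 -0.2399  0.0353] F [-10.5   7.3  23.3] M [ 1.38  2.15 -0.08] g 37.4
jaw yaw 0.0966 tilt [-0.0018  0.0027 -1.    ]
togo [-0.0001  0.0019  0.    ] [-0.0015 -0.0029 -0.0004]
```

```bash
python3 -m handwheel '[[[0,0,-0.0004,0,0,0,0.03],[0,0.0005,-0.0005,0,0,0,0.03],[0,0.001,-0.0005,0,0,0,0.03],[0,0.001,-0.0005,0,0,0,0.03]]]' && python3 -c "
from h import *
togo([*S,.0353],SY)" && python3 -m handwheel '[[[0,0.0005,0,0,0,0,0.03],[0,0.001,0,0,0,0,0.03],[0,0.001,0,0,0,0,0.03]]]' && python3 -c "
from h import *
togo([*S,.0353],SY)"
```

```text
clock: 11.28
position: [0.3926, -0.2398, 0.0354]
ee_rot: [0.672, 0.741, 0.0, -0.001]
ft_force: [-6.2, 5.0, 8.9]
grip_width: 0.437
now 11.275 [ 0.3926 -0.2398  0.0354] F [-6.2  5.   8.9] M [ 0.89  1.04 -0.02] g 37.3
jaw yaw 0.0969 tilt [-0.0014  0.0018 -1.    ]
togo [-0.0001  0.0007  0.0001] [-0.0012 -0.002  -0.0001]
clock: 11.65
position: [0.3936, -0.2397, 0.0354]
ee_rot: [0.672, 0.741, 0.0, -0.001]
ft_force: [-5.1, 5.4, 9.5]
grip_width: 0.433
now 11.65 [ 0.3936 -0.2397  0.0354] F [-5.1  5.4  9.5] M [ 0.87  1.04 -0.11] g 37.0
jaw yaw 0.0968 tilt [-0.0013  0.0018 -1.    ]
togo [-0.0001 -0.0003  0.0001] [-0.0012 -0.0019 -0.0002]
```

Still sliding; continue.

```bash
python3 -m handwheel '[[[0,0.0005,0,0,0,0,0.03],[0,0.001,0,0,0,0,0.03],[0,0.001,0,0,0,0,0.03]]]' && python3 -m handwheel '[[[0,0.0005,0,0,0,0,0.03],[0,0.001,0,0,0,0,0.03],[0,0.001,0,0,0,0,0.03]]]'
python3 - <<'E'
from h import *
togo([*S,.0353],SY)
im=manip.camera('scene');cv2.imwrite('pics/scene6.png',cv2.resize(im[260:370,330:440],None,fx=5.4,fy=5.4,interpolation=cv2.INTER_CUBIC))
E
```

```text
clock: 12.02
position: [0.3939, -0.2396, 0.0354]
ee_rot: [0.672, 0.74, -0.0, -0.002]
ft_force: [-9.3, 5.6, 14.7]
grip_width: 0.439
clock: 12.4
position: [0.394, -0.2396, 0.0354]
ee_rot: [0.672, 0.74, -0.0, -0.003]
ft_force: [-15.7, 6.6, 22.8]
grip_width: 0.43
now 12.4 [ 0.394  -0.2396  0.0354] F [-15.7   6.6  22.8] M [1.03 3.16 0.05] g 36.8
jaw yaw 0.0964 tilt [-0.0042  0.0029 -1.    ]
togo [-0.0001 -0.0007  0.0001] [-0.0039 -0.0033 -0.0007]
```

View pics/scene6.png

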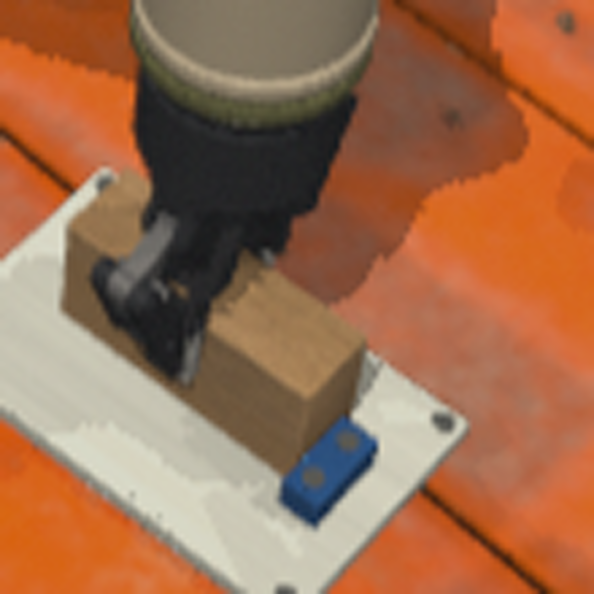

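Both forces rise and motion along x has stopped: it is at the long fence. Now press harder on the short fence, relieving the downward load a little.

```bash
python3 -m handwheel '[[[-0.0005,0,-0.0003,0,0,0,0.03],[-0.001,0,-0.0004,0,0,0,0.03],[-0.0015,0,-0.0005,0,0,0,0.03],[-0.002,0,-0.0005,0,0,0,0.03],[-0.002,0,-0.0005,0,0,0,0.03]]]' && python3 -c "
from h import *
togo([*S,.0353],SY)"
```

```text
clock: 13.08
position: [0.394, -0.2396, 0.0354]
ee_rot: [0.672, 0.741, 0.0, -0.004]
ft_force: [-14.3, 14.5, 22.1]
grip_width: 0.432
now 13.075 [ 0.394  -0.2396  0.0354] F [-14.3  14.5  22.1] M [ 2.48  2.98 -0.15] g 36.9
jaw yaw 0.0973 tilt [-0.0055  0.0059 -1.    ]
togo [-0.0001 -0.0007  0.0001] [-0.0049 -0.0064  0.0003]
```

```bash
python3 -m handwheel '[[[0,0.0005,-0.0003,0,0,0,0.03],[0,0.001,-0.0004,0,0,0,0.03],[-0.0005,0.0015,-0.0006,0,0,0,0.03],[-0.001,0.002,-0.0006,0,0,0,0.03],[-0.001,0.002,-0.0006,0,0,0,0.03],[-0.001,0.002,-0.0006,0,0,0,0.03]]]' 100
python3 - <<'E'
from h import *
o=togo([*S,.0353],SY)
R=Ro.from_quat(o['ee_rot']);print('tool-frame F',R.inv().apply(o['ft_force']).round(1))
im=manip.camera('scene');cv2.imwrite('pics/scene7.png',cv2.resize(im[230:380,300:440],None,fx=4,fy=4,interpolation=cv2.INTER_CUBIC))
im=manip.camera('top');cv2.imwrite('pics/top7.png',cv2.resize(im[190:310,280:470],None,fx=4,fy=4,interpolation=cv2.INTER_CUBIC))
E
```

```text
clock: 13.82
position: [0.3941, -0.2396, 0.0355]
ee_rot: [0.672, 0.741, -0.0, -0.006]
ft_force: [-22.8, 18.8, 30.6]
grip_width: 0.434
now 13.825 [ 0.3941 -0.2396  0.0355] F [-22.8  18.8  30.6] M [ 3.08  4.91 -0.05] g 37.0
jaw yaw 0.0975 tilt [-0.0094  0.0081 -0.9999]
togo [-0.0001 -0.0008  0.0002] [-0.0085 -0.0089  0.0005]
tool-frame F [ 21.2 -21.2 -30.2]
```

View pics/scene7.png

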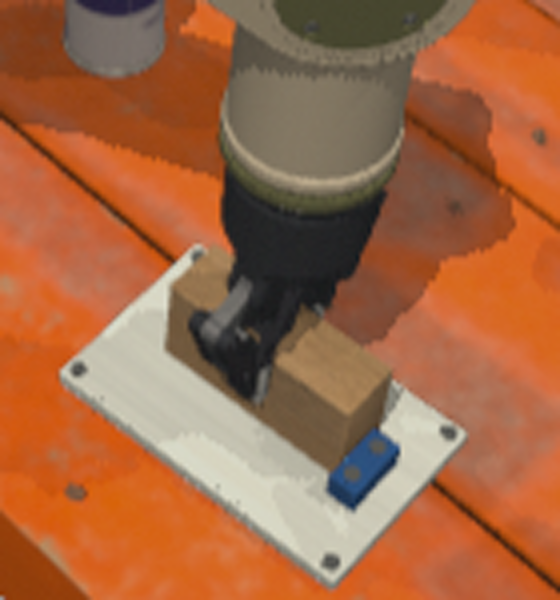

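View pics/top7.png

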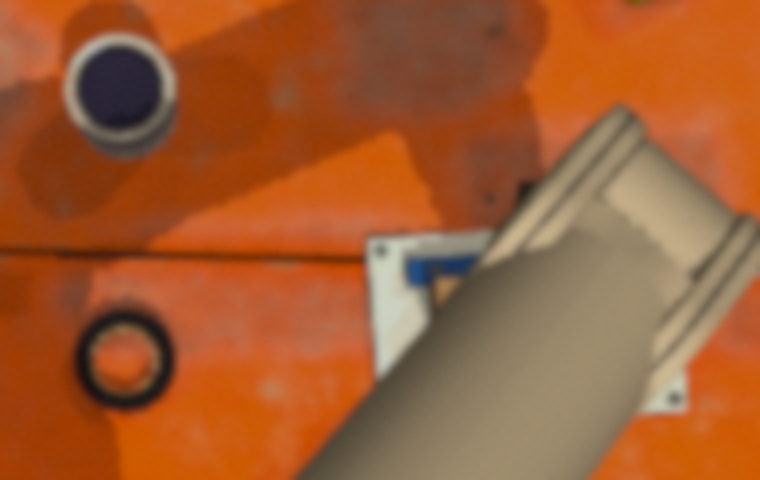

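```bash
python3 -m handwheel '[[[0,0,0,0,0,0,0.03],[0,0,0,0,0,0,0.03],[0,0,0,0,0,0,0.03],[0,0,0,0,0,0,0.03],[0,0,0,0,0,0,0.03],[0,0,0,0,0,0,0.03],[0,0,0,0,0,0,0.03],[0,0,0,0,0,0,0.03]]]'
python3 - <<'E'
from h import *
o=togo([*S,.0353],SY)
R=Ro.from_quat(o['ee_rot']);print('tool-frame F',R.inv().apply(o['ft_force']).round(1))
t=cv2.imread('pics/top0.png');t2=manip.camera('top')
for im in(t,t2):
    for c in blobs(im,(110,60,20),(150,255,120),(285,185,335,240),50): print('tin',onz('top',cv2.minEnclosingCircle(c)[0],.08).round(4))
# predicted block outline at seat vs image
s=manip.camera('scene')
c,sn=np.cos(SY),np.sin(SY);X=np.array([c,sn]);Y=np.array([-sn,c])
for z in(.074,.012):
    q=[proj('scene',[*(S+a*X+b*Y),z]) for a,b in((-.019,-.06),(.019,-.06),(.019,.06),(-.019,.06))]
    cv2.polylines(s,[np.int32(np.array(q)*16).reshape(-1,1,2)],True,(0,255,0),1,cv2.LINE_AA,4)
cv2.imwrite('pics/scene8.png',cv2.resize(s[250:370,320:440],None,fx=5,fy=5,interpolation=cv2.INTER_CUBIC))
E
```

```text
clock: 14.92
position: [0.3941, -0.2396, 0.0355]
ee_rot: [0.672, 0.741, -0.0, -0.006]
ft_force: [-21.7, 18.2, 30.1]
grip_width: 0.432
now 14.925 [ 0.3941 -0.2396  0.0355] F [-21.7  18.2  30.1] M [ 3.06  4.84 -0.01] g 36.9
jaw yaw 0.0974 tilt [-0.0094  0.0081 -0.9999]
togo [-0.0001 -0.0008  0.0002] [-0.0085 -0.009   0.0004]
tool-frame F [ 20.5 -20.1 -29.8]
tin [0.5181 0.0126 0.08  ]
tin [0.5176 0.0123 0.08  ]
```

View pics/scene8.png

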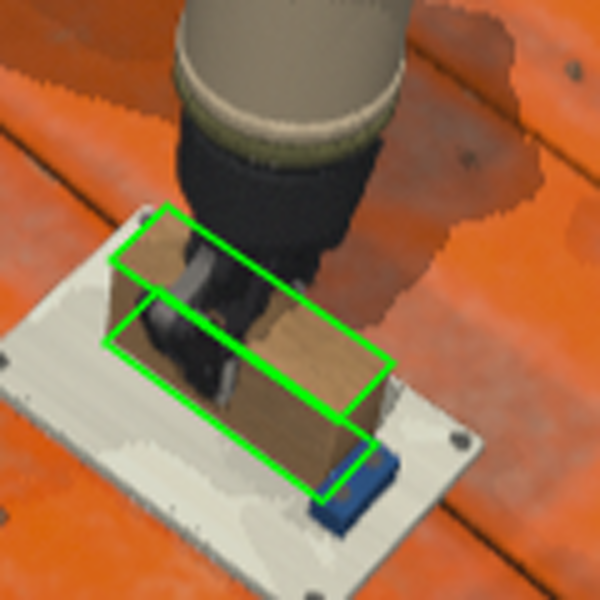

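The outline predicted for the seated block lies on the block to within about 1 px of the raw image. Forces are steady, and the tin has not moved. Handing in.

```bash
python3 -c "
from h import *
print(manip.hand_in());togo([*S,.0353],SY)"
```

```text
the job is handed in; nothing more can be done
None
the job is handed in; nothing more can be done
```

I pulled the block straight up out of the clips, carried it over to the jig and lowered it onto the plate. I then slid it into the corner and handed in at about 15 s with the gripper still closed on it and pressing both ways.

**Push:** over the last held second before handing in, the wrist force held at about 20 N toward each fence and 30 N down. Allowing for friction, I estimate well over 2 N reaches each fence. I had no direct reading of the fence forces.

**Pose:** the tool did not move during that second. Its jaws were at 0.0974 rad against a measured jig yaw of 0.097, and it leaned about 0.012 rad under the push. In the scene image the block's outline agrees with the predicted seat outline to within a couple of mm, about the accuracy of the calibration.

**Tin:** measured within 0.6 mm of where it started.

No check failed. The scene camera placed the jig about 2–4 mm away from where the top camera did. I used the top camera's position and relied on contact with the fences for the final fit.

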